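Tip the cue tablet upright in its stand

ROBOT

A 6-joint arm with a two-finger parallel gripper is mounted at the origin on the work surface. World frame = base frame: x ahead of the robot, y to its left, z up, the work surface at z = 0. Lengths are in m, angles in rad, forces in N, time in s.
With the tool pointing down it reaches from about 0.25 to 0.725 m from the base axis. Payload 4 kg.
Tool frame: the origin (TCP) lies at the very end of the fingers, on their centre line; the grasp point (between the pads) lies 19 mm behind it; z points along the fingers, y is the line along which they close (so a half turn about z gives the same grasp; the last joint's range is limited). The gripper opens to 85 mm and grips with 20 to 120 N. Pads are 22 mm wide; open, the fingers measure 114 mm over their backs; the gripper's body (76 mm by 85 mm) begins 54 mm behind the grasp point. The pads swing forward as they close: fully open they stand 13 mm farther back than shut.
Start: joints at [-1.231, 0.241, 0.005, 1.335, 0, 1.571], TCP at [0.167, -0.471, 0.193] pointing down, gripper open.
Joint ranges: [-2.72, 2.72], [-1.05, 1.87], [-1.09, 1.28], [-1.99, 2.15], [-1.42, 1.44], [-3.14, 3.14]. Speed limits (rad/s): [2.79, 2.79, 3.14, 3.14, 3.14, 3.14].

INTERFACE

Orientations are given as a unit quaternion [x, y, z, w].
In Python, from workcell import bot, vision, workorder gives the robot as it stands.
- The arm moves only by the shell command python3 -m creep 'ROWS' [OPENING]. ROWS is JSON, a list of rows, each a list of 2 entries, a list of its own where there are three numbers: the shift along the tool's x, y, z in mm, then the turn, a rotation vector about the tool's x, y, z in rad. In form: [[[dx, dy, dz], [wx, wy, wz]], ...]. A call has 1 to 12 rows; each row shifts and turns the commanded pose from where the row before left it, along the tool's axes as they then stand; what a row does not reach is not made up. A row lasts 1/8 s, in which the tool goes at most 62.5 mm and 10.7 degrees, less where a joint would pass 70% of its speed; a pose out of reach is approached as far as the arm can. A call is refused whole if a number of a shift passes 62.5 or a number of a turn 0.188, either way. A call with a gripper value outside its range is refused whole. OPENING is the finger opening in mm, from 0 to 85.4, set as the call begins (- or left out, the last holds). The fingers move at their own pace and stop on an object; the grip force is fixed at half the most. Time passes only in rows, so rows that do not move let the fingers close. It gives the time, the measured TCP pose, the force, the opening and the grip force at its end, in the units of the state.
- bot.get_obs(): the state, without advancing time (a new reading comes with each control period).
- vision.camera(name): name is "scene" or "top" or "wrist"; returns a dict with "image" (480x640x3 uint8, blue, green, red), "z_map" (480x640 float32, m along the optical axis (not along the pixel's ray), 0 where there is no reading), "K" (3x3 intrinsics, pixels), "k1" (the pictures are not rectified: a ray, as slopes to the right and down, at radius r is drawn at 1 + k1 r^2 times it, then the intrinsics apply), "rvec" (rotation vector, rad) and "tvec" (3), from world to camera coordinates, as OpenCV has them; the wrist camera has in their place "tool_from_camera" (4x4, takes a point from camera to tool coordinates, whose origin is the TCP and whose axes are the flange's). Camera axes: x right, y down, z forward; pixel columns grow to the right and rows downward; lengths in m; the calibration is good to about 2 mm. A picture is of the moment at which its call begins: read the wrist's pose just before it.
- workorder.job_done(): hands the job in; it is judged then, once.
Trained networks look in a picture, given as the dict that the camera call returned (one of the last four; its "shot" number tells which), for a name from the list of things; names that differ only in an ending like _2 or _b are one class to them, and where a whole thing is asked for, a point or a joint stands for the part that bears it (a point fixed in the world has none). Each returns a list of dicts, best first, with "score" (0 to 1); they miss things now and then, are a little off and sometimes report something else, mostly with a low value. They report only what shows in the picture. A call takes as long as a camera call.
- vision.spot_in(picture, query): "position" ([column, row] in pixels, amid what is visible of it).
- vision.place_of(picture, query): "position" ([column, row] in pixels: a listed point, or the origin of a listed thing).
The state is a dict: "clock": time; "joint_pos": joint angles; "joint_vel": joint speeds; "tau": joint torques, N m; "eef_pos": TCP position; "tool_rot": TCP orientation; "ft_force": force on the tool from outside, world axes, zero at the start; "ft_torque": the same for the moment, N m; "grip_width": finger opening in m; "grasp_force": force on a finger pad.
Only numpy, scipy, OpenCV 4.12 (cv2) and the standard library are available. Lean on these libraries where they do the work, as an engineer would, in place of code of your own. Each camera call takes 0.05 s, during which the arm holds its last target. There are 200 camera calls.

TASK

In the school broadcasting room three compact tablets lie tipped down on the front bars of their desk stands. Gently tip the tablet in the blue case up on its far edge so that it stands leaning back against the backrest of its own stand, without lifting it out of the stand, and let go. Leave the red and the green tablet as they lie.

Things in the scene. Friction and masses are not known exactly. Their poses are not given: they have to be found in the camera images.
- blue_tablet: Tablet in blue case, two yellow stripes: slab 120 (x) by 150 (y) by 10 mm (z), 0.2-0.4 kg, screen down at 35 degrees, near edge raised. Origin: middle of its low far edge, underside, at the foot of the backrest. From it the slab runs 120 mm along its -x to the free near edge (74 mm above table, overhanging the bar 35 mm) and 10 mm along +z (up; 35 degrees off vertical now, 102 once leaning back).
- blue_stand: Fixed stand of the blue tablet. Origin: on the table under the foot line of the backrest; x level from front bar to backrest, y along it, z up. Floor plate 5 mm thick, x -85 to 65 mm, 130 mm wide. Backrest 120 mm wide, 8 thick, rises at x = 0, leans 12 degrees to +x, top 98 mm above the table. Rubber bar along y at x = -70 mm, 120 mm long, 10 thick, top 50 mm above the table. Free room in front.
- red_tablet: Bystander: the same size of tablet in a red case with white stripes, lying in the same way in a stand of its own like the blue one's; origin and axes as for the blue tablet. Must stay as it lies.
- green_tablet: Bystander: as the red tablet, but in a green case, in a third stand. Must stay as it lies.

How it is judged:
At the end, for the whole second after the job is handed in: The blue tablet leans on the backrest of its stand (z axis 92 to 112 degrees from vertical, edge parallel within 10 degrees), its origin under 20 mm high, 30 mm in front of to 12 mm behind the foot line, within 35 mm of the middle sideways, and at rest; the others lie as before (angle between blue_tablet's own z axis and vertical between 1.6 and 1.96 rad and x of blue_tablet in the frame of blue_stand between -0.03 and 0.012 m and y of blue_tablet in the frame of blue_stand between -0.035 and 0.035 m and z of blue_tablet in the frame of blue_stand below 0.02 m and angle between the y axis of blue_tablet and the y axis of blue_stand, either way round below 0.18 rad and linear speed of blue_tablet below 0.02 m/s); the robot touches nothing.
It fails at once if the blue tablet is pressed hard by the fingers (over 60 N) (contact force between the fingers and blue_tablet above 60 N).
It fails at once if the blue tablet is lifted out of its stand (its far edge more than 40 mm above the table) (z of blue_tablet in the frame of blue_stand above 0.04 m).
It fails at once if the red tablet is disturbed (moved more than 20 mm or tilted by more than about 10 degrees) (distance of red_tablet from where it was at the start of the episode above 0.02 m or angle between red_tablet's own z axis and vertical above 0.79 rad or angle between red_tablet's own z axis and vertical below 0.43 rad).
It fails at once if the green tablet is disturbed (moved more than 20 mm or tilted by more than about 10 degrees) (distance of green_tablet from where it was at the start of the episode above 0.02 m or angle between green_tablet's own z axis and vertical above 0.79 rad or angle between green_tablet's own z axis and vertical below 0.43 rad).
It also fails if it takes over 35 s, if anything falls off the work surface, if the arm or the gripper's body presses on something with over 40 N, if the wrist force passes 120 N, or if a joint passes its speed limit or range.

## Working session

There is one attempt and no reset: what is moved stays moved. The work goes in short steps, Python scripts to look and compute and a shell command to move; the robot and the scene stay as the last step left them, time stands still between calls to the robot, and variables do not carry over. Pictures are saved under pics/ and viewed, at most 10 in all, crops included, and the job is handed in when it is done.

```bash
mkdir -p pics
cat > h.py <<'E'
import numpy as np, cv2
from scipy.spatial.transform import Rotation as R
from workcell import bot, vision, workorder
def cloud(p, st=None):
    """world point per pixel, HxWx3 (nan where none)"""
    K=np.array(p["K"]); z=p["z_map"]; h,w=z.shape
    uv=np.stack(np.meshgrid(np.arange(w),np.arange(h)),-1).reshape(-1,2).astype(float)
    s=cv2.undistortPoints(uv[:,None],K,np.array([p["k1"],0,0,0.]))[:,0]
    c=np.c_[s,np.ones(len(s))]*z.reshape(-1,1)
    if "rvec" in p:
        M=cv2.Rodrigues(np.array(p["rvec"],float))[0]; W=(c-np.array(p["tvec"]).ravel())@M
    else:
        T=np.array(p["tool_from_camera"]); W=c@T[:3,:3].T+T[:3,3]
        W=R.from_quat(st["tool_rot"]).apply(W)+st["eef_pos"]
    W[z.ravel()<=0]=np.nan
    return W.reshape(h,w,3)
E
python3 - <<'E'
from h import *
for n in("top","scene"):
    p=vision.camera(n); cv2.imwrite(f"pics/{n}1.png",p["image"]); W=cloud(p)
    for q in("blue_tablet","blue_stand","red_tablet","green_tablet"):
        for f in(vision.spot_in,vision.place_of):
            for d in f(p,q)[:2]:
                c,r=map(int,np.round(d["position"])); print(n,q,f.__name__,round(d["score"],2),c,r,W[min(r,479),min(c,639)].round(3))
print(bot.get_obs())
E
```

```text
top blue_tablet call 0.6 479 246 [ 0.541 -0.278  0.05 ]
top blue_stand call 0.88 476 208 [ 0.61  -0.268  0.08 ]
top blue_stand call 0.59 478 221 [ 0.598 -0.288  0.015]
top red_tablet call 0.78 326 215 [0.6   0.02  0.054]
top red_tablet call 0.58 330 194 [0.653 0.012 0.012]
top green_tablet call 0.64 191 249 [0.531 0.283 0.052]
top green_tablet call 0.6 195 230 [0.576 0.286 0.015]
scene blue_tablet call 0.75 224 207 [ 0.524 -0.254  0.064]
scene blue_stand call 0.93 188 236 [ 0.609 -0.296  0.025]
scene blue_stand call 0.93 196 245 [ 0.607 -0.279  0.005]
scene red_tablet call 0.63 329 251 [0.592 0.032 0.061]
scene green_tablet call 0.89 466 261 [0.519 0.275 0.06 ]
{'clock': 0.9, 'joint_pos': array([-1.23100990e+00,  2.40565114e-01,  4.99045364e-03,  1.33519435e+00,
        5.29112945e-06,  1.57078461e+00]), 'joint_vel': array([ 2.97546900e-05, -3.82835778e-04, -2.07357954e-04,  9.34646927e-04,
        5.66554737e-04, -5.01159601e-04]), 'tau': array([ 5.01666455e-04, -3.72193372e+01,  2.52695972e+01,  1.06488631e-03,
        1.89292459e-04,  1.78725488e-07]), 'eef_pos': array([ 0.16664407, -0.47141089,  0.19272026]), 'tool_rot': array([9.85601837e-01, 1.69082876e-01, 4.91637617e-06, 1.30124629e-05]), 'ft_force': array([0.11919866, 0.15488041, 0.92927637]), 'ft_torque': array([-0.04565106,  0.00969789, -0.02326703]), 'grasp_force': 0.0, 'grip_width': 0.08538268549536229}
```

View pics/top1.png

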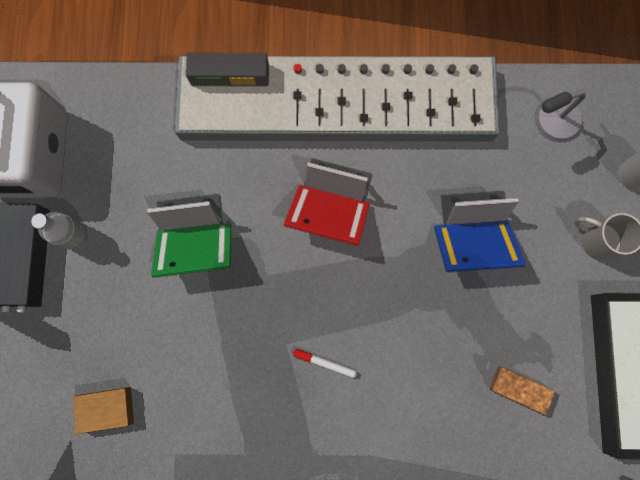

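Run:
```python
from h import *
for n in("top","scene"):
    p=vision.camera(n); W=cloud(p); hsv=cv2.cvtColor(p["image"],cv2.COLOR_BGR2HSV)
    for nm,lo,hi in(("blue",(95,110,40),(130,255,255)),):
        m=cv2.inRange(hsv,lo,hi)>0; m&=(np.abs(W[...,0]-.54)<.15)&(np.abs(W[...,1]+.27)<.15)&(W[...,2]>.0)
        P=W[m]; c=np.median(P,0)
        for _ in range(4):
            c=P.mean(0); nn=np.linalg.svd(P-c,full_matrices=False)[2][2]; nn*=np.sign(nn[2]); d=np.abs((P-c)@nn); P=P[d<max(.004,2*d.std())] if _<3 else P
        az=np.arctan2(nn[1],nn[0]); tilt=np.degrees(np.arccos(nn[2]))
        print(n,len(P),c.round(3),nn.round(3),"tilt",tilt,"az",np.degrees(az))
        # normal leans toward -x or +x?  
        u=np.array([np.cos(az),np.sin(az),0]); v=np.array([-u[1],u[0],0])
        for nme,a in(("u",P@u),("v",P@v),("z",P[:,2])): print(nme,np.percentile(a,[.5,2,50,98,99.5]).round(3))
        rect=cv2.minAreaRect(P[:,:2].astype(np.float32)*1000); print(rect)
```

```text
top 2964 [ 0.542 -0.276  0.05 ] [0.568 0.045 0.821] tilt 34.76749221539039 az 4.495946757229748
u [0.471 0.472 0.517 0.569 0.571]
v [-0.392 -0.39  -0.318 -0.246 -0.244]
z [0.011 0.014 0.05  0.081 0.083]
((544.0897216796875, -276.8487548828125), (103.21353149414062, 150.21961975097656), 4.312560558319092)
scene 1561 [ 0.533 -0.261  0.057] [0.573 0.044 0.819] tilt 35.04554639506445 az 4.431049954996114
u [0.474 0.476 0.507 0.568 0.571]
v [-0.392 -0.389 -0.295 -0.244 -0.243]
z [0.013 0.017 0.059 0.081 0.083]
((545.3755493164062, -276.8985595703125), (100.49034118652344, 153.01806640625), 2.8714253902435303)
```

The blue tablet is at (479,246) in the top view, with its near edge toward the robot and its backrest behind it. The plane fit gives a 35° tilt, heading 4.5°, foot line at u≈0.569 and middle at v≈-0.318, which agrees with the given sizes. I'll push the near edge with closed fingers held almost level, so I first move in front of it.

```bash
python3 -m creep '[[[26,-7,0],[0,0,0]],[[26,-7,0],[0,0,0]],[[26,-7,0],[0,0,0]],[[26,-7,0],[0,0,0]],[[26,-7,0],[0,0,0]],[[26,-7,0],[0,0,0]],[[26,-7,0],[0,0,0]],[[26,-7,0],[0,0,0]],[[26,-7,0],[0,0,0]],[[26,-7,0],[0,0,0]],[[26,-7,0],[0,0,0]],[[26,-7,0],[0,0,0]]]' 0
cat >> h.py <<'E'
az=np.radians(4.5); u=np.array([np.cos(az),np.sin(az),0]); v=np.array([-u[1],u[0],0]); Z=np.array([0,0,1.])
FOOT=.569*u-.318*v
def goal(th,s):
    z=np.cos(th)*u-np.sin(th)*Z; y=s*v; return R.from_matrix(np.c_[np.cross(y,z),y,z])
def loc(p):
    d=np.asarray(p)-FOOT; return np.array([d@u,d@v,d[2]])*1000
E
python3 - <<'E'
from h import *
s=bot.get_obs(); R0=R.from_quat(s["tool_rot"]); print(s["joint_pos"].round(3),s["clock"],loc(s["eef_pos"]))
print(np.array(vision.camera("wrist")["tool_from_camera"]).round(3))
for sg in(1,-1):
    r=(R0.inv()*goal(np.radians(20),sg)).as_rotvec(); print(sg,r.round(3),np.linalg.norm(r))
E
```

```text
clock: 2.5
eef_pos: [0.4335, -0.2877, 0.1927]
tool_rot: [0.986, 0.169, 0.0, 0.0]
ft_force: [0.4, -0.3, 0.3]
grip_width: 0.0002
grasp_force: 0.0
[-0.586  0.281  0.059  1.348 -0.     2.216] 2.5 [-159.38019451   -2.82190719  192.71165642]
[[ 0.001 -0.949 -0.316  0.081]
 [ 1.     0.001  0.     0.   ]
 [-0.    -0.316  0.949 -0.181]
 [ 0.     0.     0.     1.   ]]
1 [-1.674 -0.22  -2.391] 2.9276959145373946
-1 [-0.159  1.214  0.228] 1.245848055844747
```

```bash
python3 -m creep '[[[0,0,0],[-0.02,0.152,0.0285]],[[0,0,0],[-0.02,0.152,0.0285]],[[0,0,0],[-0.02,0.152,0.0285]],[[0,0,0],[-0.02,0.152,0.0285]],[[0,0,0],[-0.02,0.152,0.0285]],[[0,0,0],[-0.02,0.152,0.0285]],[[0,0,0],[-0.02,0.152,0.0285]],[[0,0,0],[-0.02,0.152,0.0285]],[[0,0,0],[0,0,0]]]' 0
python3 - <<'E'
from h import *
s=bot.get_obs(); R0=R.from_quat(s["tool_rot"]); print(s["joint_pos"].round(3),s["clock"],loc(s["eef_pos"]).round(1))
print((R0.inv()*goal(np.radians(20),-1)).as_rotvec().round(3))
E
```

```text
clock: 3.68
eef_pos: [0.4323, -0.2886, 0.1889]
tool_rot: [0.827, 0.032, 0.56, -0.023]
ft_force: [-0.8, 0.1, -0.8]
grip_width: 0.0001
grasp_force: 0.0
[-1.218  0.136 -0.886 -0.045  1.107  2.219] 3.675 [-160.7   -3.6  188.9]
[-0.001  0.031 -0.002]
```

```bash
python3 -m creep '[[[0,-4,0],[0,0.03,0]],[[-20,0,13.5],[0,0,0]],[[-20,0,13.5],[0,0,0]],[[-20,0,13.5],[0,0,0]],[[-20,0,13.5],[0,0,0]],[[-20,0,13.5],[0,0,0]],[[-18,0,13.5],[0,0,0]],[[0,0,0],[0,0,0]],[[0,0,0],[0,0,0]]]' 0
python3 - <<'E'
from h import *
s=bot.get_obs(); R0=R.from_quat(s["tool_rot"]); print(s["joint_pos"].round(3),s["clock"],loc(s["eef_pos"]).round(1))
print((R0.inv()*goal(np.radians(20),-1)).as_rotvec().round(3))
p=vision.camera("scene"); cv2.imwrite("pics/s2.png",cv2.resize(p["image"][100:340,90:410],(800,600)))
E
```

```text
clock: 4.8
eef_pos: [0.4701, -0.2841, 0.0539]
tool_rot: [0.818, 0.035, 0.574, -0.022]
ft_force: [-0.9, -0.2, 0.4]
grip_width: -0.0001
grasp_force: 0.0
[-1.122  0.653 -1.008 -0.875  1.07   2.415] 4.8 [-122.6   -2.1   53.9]
[-0.002 -0.002  0.006]
```

View pics/s2.png

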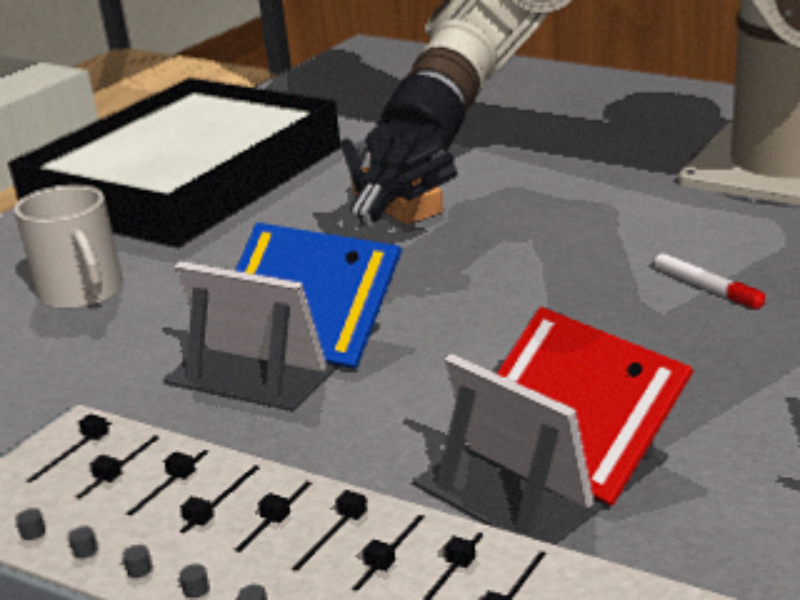

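The fingertip, at (365,205) in the crop, is centred in front of the raised near edge. Next I compute the arc.

Run:
```python
from h import *
ph=np.radians(np.r_[145:81:-17j.imag*0+0 or -4]) if 0 else np.radians(np.arange(145,78,-4.))
T=np.c_[108*np.cos(ph)-3.8,5+108*np.sin(ph)-10.3]
T=np.r_[[[-122.6,53.9]],T]; d=np.diff(T,axis=0); t=np.radians(20)
for f,a in zip(np.degrees(ph),np.c_[d@[np.sin(t),np.cos(t)],d@[np.cos(t),-np.sin(t)],T[1:]].round(1)): print(round(f),a)
```

```text
145 [ 13.   27.6 -92.3  56.6]
141 [  7.2   2.2 -87.7  62.7]
137 [  7.    2.7 -82.8  68.4]
133 [  6.8   3.2 -77.5  73.7]
129 [  6.6   3.7 -71.8  78.6]
125 [  6.3   4.1 -65.7  83.2]
121 [  6.    4.5 -59.4  87.3]
117 [  5.7   4.9 -52.8  90.9]
113 [  5.3   5.3 -46.   94.1]
109 [  4.9   5.7 -39.   96.8]
105 [  4.5   6.  -31.8  99. ]
101 [  4.1   6.3 -24.4 100.7]
97 [  3.7   6.6 -17.  101.9]
93 [  3.2   6.8  -9.5 102.6]
89 [  2.7   7.   -1.9 102.7]
85 [  2.2   7.2   5.6 102.3]
81 [  1.7   7.3  13.1 101.4]
```

```bash
python3 -m creep '[[[4,-2,9],[0,0,0]],[[4,0,9],[0,0,0]],[[5,0,9],[0,0,0]],[[7,0,2],[0,0,0]],[[7,0,3],[0,0,0]],[[7,0,3],[0,0,0]],[[7,0,4],[0,0,0]],[[6,0,4],[0,0,0]],[[0,0,0],[0,0,0]]]' 0
python3 - <<'E'
from h import *
s=bot.get_obs(); print(s["joint_pos"].round(3),loc(s["eef_pos"]).round(1))
p=vision.camera("scene"); cv2.imwrite("pics/s3.png",cv2.resize(p["image"][100:340,90:410],(800,600)))
E
```

```text
clock: 5.98
eef_pos: [0.5261, -0.2766, 0.0835]
tool_rot: [0.818, 0.035, 0.574, -0.022]
ft_force: [-0.3, 0.9, -0.6]
grip_width: -0.0001
grasp_force: 0.0
[-0.975  0.59  -0.978 -0.936  0.958  2.598] [-66.3   0.9  83.5]
```

View pics/s3.png

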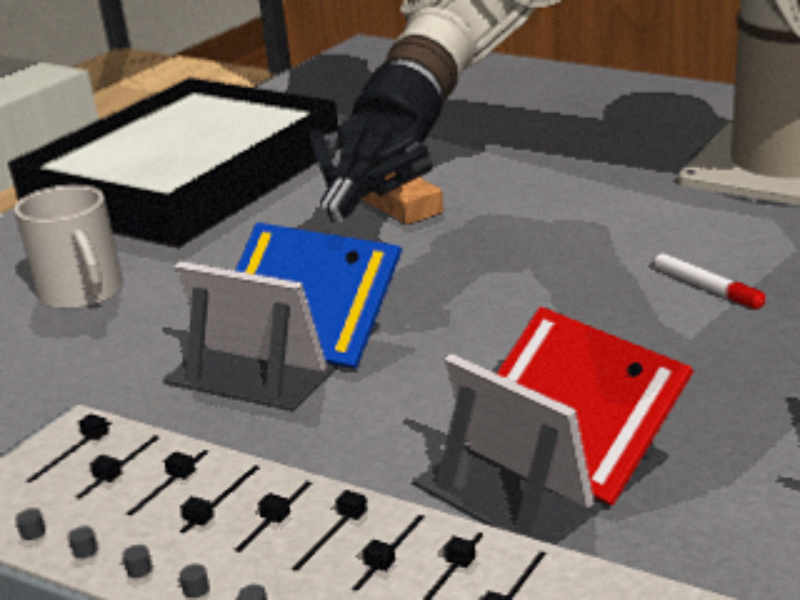

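```bash
python3 - <<'E'
from h import *
s=bot.get_obs(); print(loc(s["eef_pos"]).round(1))
for n in("scene","top"):
    p=vision.camera(n); W=cloud(p)
    L=np.apply_along_axis(loc,2,W)
    t=loc(s["eef_pos"]); 
    M=cv2.Rodrigues(np.array(p["rvec"],float))[0]
    q=cv2.projectPoints(np.array([s["eef_pos"],FOOT,FOOT-.098*u+.074*Z]),np.array(p["rvec"],float),np.array(p["tvec"],float),p["K"],np.array([p["k1"],0,0,0.]))[0][:,0]
    print(n,"proj tcp,foot,near edge",q.round(1))
    cc=np.round(q[0]).astype(int)
    for r in range(cc[1]-12,cc[1]+26,4): print(r,[tuple(L[r,c].round(0)) for c in(cc[0]-4,cc[0],cc[0]+4)])
E
python3 -c "
import cv2;i=cv2.imread('pics/s3.png')"
```

```text
[-66.6   1.   83.1]
scene proj tcp,foot,near edge [[214.3 198. ]
 [202.9 244.5]
 [221.5 195.7]]
186 [(np.float64(-271.0), np.float64(-145.0), np.float64(1.0)), (np.float64(-278.0), np.float64(-137.0), np.float64(-1.0)), (np.float64(-279.0), np.float64(-125.0), np.float64(0.0))]
190 [(np.float64(-247.0), np.float64(-131.0), np.float64(2.0)), (np.float64(-252.0), np.float64(-121.0), np.float64(1.0)), (np.float64(-256.0), np.float64(-112.0), np.float64(0.0))]
194 [(np.float64(-92.0), np.float64(-26.0), np.float64(77.0)), (np.float64(-91.0), np.float64(-15.0), np.float64(79.0)), (np.float64(-91.0), np.float64(-4.0), np.float64(81.0))]
198 [(np.float64(-82.0), np.float64(-21.0), np.float64(72.0)), (np.float64(-83.0), np.float64(-11.0), np.float64(74.0)), (np.float64(-84.0), np.float64(-1.0), np.float64(74.0))]
202 [(np.float64(-74.0), np.float64(-17.0), np.float64(66.0)), (np.float64(-75.0), np.float64(-7.0), np.float64(68.0)), (np.float64(-74.0), np.float64(4.0), np.float64(70.0))]
206 [(np.float64(-65.0), np.float64(-12.0), np.float64(61.0)), (np.float64(-68.0), np.float64(-4.0), np.flo
[... 1907 characters left out ...]
(np.float64(-87.0), np.float64(8.0), np.float64(74.0)), (np.float64(-88.0), np.float64(2.0), np.float64(76.0)), (np.float64(-89.0), np.float64(-5.0), np.float64(79.0))]
267 [(np.float64(-96.0), np.float64(12.0), np.float64(83.0)), (np.float64(-96.0), np.float64(4.0), np.float64(81.0)), (np.float64(-97.0), np.float64(-4.0), np.float64(79.0))]
271 [(np.float64(-95.0), np.float64(-10.0), np.float64(0.0)), (np.float64(-105.0), np.float64(9.0), np.float64(97.0)), (np.float64(-107.0), np.float64(6.0), np.float64(110.0))]
275 [(np.float64(-103.0), np.float64(-9.0), np.float64(-2.0)), (np.float64(-113.0), np.float64(12.0), np.float64(105.0)), (np.float64(-114.0), np.float64(6.0), np.float64(109.0))]
```

Run:
```python
from h import *
s=bot.get_obs(); Rt=R.from_quat(s["tool_rot"])
for n in("scene","top"):
    p=vision.camera(n); W=cloud(p).reshape(-1,3)
    Q=Rt.inv().apply(W-s["eef_pos"])*1000; hgt=W[:,2]; col=p["image"].reshape(-1,3)
    m=(np.abs(Q[:,0])<70)&(np.abs(Q[:,1])<60)&(Q[:,2]>-130)&(Q[:,2]<30)&(hgt>.03)&(col.max(1).astype(int)-col.min(1)<40)
    for a in range(-130,30,10):
        k=m&(Q[:,2]>=a)&(Q[:,2]<a+10)
        if k.any(): print(n,a,k.sum(),"x",np.percentile(Q[k,0],[2,50,98]).round(),"y",np.percentile(Q[k,1],[2,50,98]).round())
p=vision.camera("wrist"); cv2.imwrite("pics/w1.png",p["image"])
```

```text
scene -130 149 x [-8. 12. 22.] y [-59.  -7.  57.]
scene -120 170 x [-8. 11. 19.] y [-59. -19.  50.]
scene -110 142 x [-8. 12. 20.] y [-50. -16.  44.]
scene -100 116 x [-10.  11.  16.] y [-43. -16.  34.]
scene -90 146 x [-11.   9.  15.] y [-33. -14.  29.]
scene -80 68 x [-5.  8. 15.] y [-22. -10.  17.]
scene -70 47 x [-4.  9. 15.] y [-15.  -5.  12.]
scene -60 46 x [-6.  8. 13.] y [-15.  -7.  12.]
scene -50 59 x [-8.  7. 13.] y [-14.  -6.  11.]
scene -40 30 x [-7.  3. 12.] y [-8. -1.  5.]
scene -20 4 x [-14. -13. -13.] y [-56. -45. -30.]
scene -10 13 x [-15. -14. -10.] y [-37. -34. -30.]
scene 20 1 x [-27. -27. -27.] y [-59. -59. -59.]
top -130 336 x [-1. 11. 19.] y [-58.   3.  57.]
top -120 256 x [-9. 12. 19.] y [-55.   4.  53.]
top -110 235 x [-10.  11.  19.] y [-46.   4.  45.]
top -100 254 x [-10.  10.  14.] y [-39.   4.  37.]
top -90 164 x [-6. 11. 14.] y [-32.   1.  29.]
top -80 79 x [ 1.  8. 14.] y [-15.  -2.  12.]
top -70 89 x [-6.  8. 14.] y [-15.  -4.  12.]
top -60 82 x [-4.  8. 14.] y [-15.  -4.  12.]
top -50 61 x [-1.  9. 13.] y [-14.  -4.  11.]
top -40 6 x [-14.   7.   9.] y [-8. -2. 30.]
top -30 21 x [-24. -20. -15.] y [-46.  -8.  51.]
top -20 4 x [-15. -14. -13.] y [-51. -41.  50.]
top -10 21 x [-19. -16. -14.] y [-49. -32.  55.]
top 0 3 x [-19. -18. -17.] y [-51. -50.  51.]
top 10 6 x [-23. -22. -20.] y [-51.   3.  56.]
top 20 6 x [-26. -24. -23.] y [-50.   3.  55.]
```

View pics/w1.png

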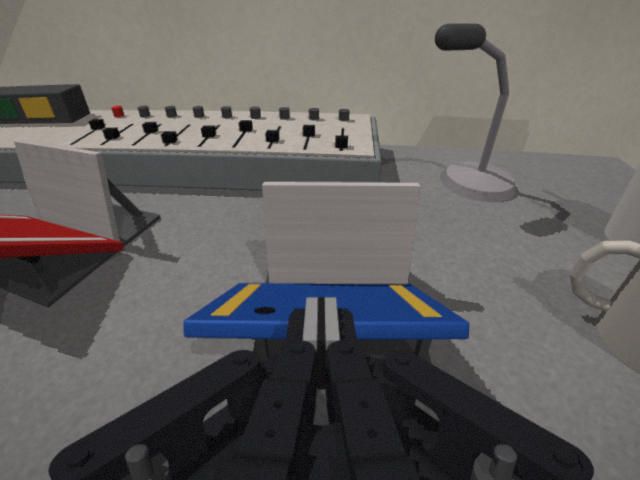

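The cameras agree that the real fingertip is about 38 mm short of the reported TCP along the tool axis. It sits above and in front of the edge and has touched nothing. I back off, go down, and measure the tip against the picture again.

```bash
python3 -m creep '[[[0,0,-12],[0,0,0]],[[0,0,-13],[0,0,0]],[[-13,0,6],[0,0,0]],[[-13,0,6],[0,0,0]],[[-13,0,6],[0,0,0]],[[-13,0,6],[0,0,0]],[[0,0,0],[0,0,0]],[[0,0,0],[0,0,0]]]' 0
cat >> h.py <<'E'
def tip(n):
    s=bot.get_obs(); Rt=R.from_quat(s["tool_rot"]); p=vision.camera(n); W=cloud(p).reshape(-1,3)
    Q=Rt.inv().apply(W-s["eef_pos"])*1000; c=p["image"].reshape(-1,3)
    m=(np.abs(Q[:,0]-3)<16)&(np.abs(Q[:,1])<18)&(Q[:,2]>-75)&(Q[:,2]<30)&(W[:,2]>.03)&(c.max(1).astype(int)-c.min(1)<40)
    q=Q[m]; print(n,m.sum(),"tool z end",np.percentile(q[:,2],[90,95,98,100]).round(),"x",np.percentile(q[:,0],[2,98]).round(),"y",np.percentile(q[:,1],[2,98]).round(), "loc of end",loc(W[m][np.argsort(q[:,2])[-8:]].mean(0)).round(), "eef",loc(s["eef_pos"]).round(1),"F",s["ft_force"].round(1),s["joint_pos"].round(2),s["clock"])
    return p
E
python3 -c "
from h import *
tip('scene');tip('top')"
```

```text
clock: 7.28
eef_pos: [0.5067, -0.2785, 0.0347]
tool_rot: [0.818, 0.034, 0.574, -0.022]
ft_force: [0.4, 0.3, -0.3]
grip_width: 0.0001
grasp_force: 0.0
scene 86 tool z end [-56. -54. -52. -47.] x [-2. 14.] y [-15.  13.] loc of end [-131.    2.   64.] eef [-85.7   0.6  34.7] F [ 0.4  0.3 -0.3] [-1.02  0.75 -0.99 -1.07  1.    2.55] 7.275
top 258 tool z end [-44. -43. -41. -38.] x [-7. 13.] y [-15.  12.] loc of end [-121.    3.   55.] eef [-85.6   0.5  34.9] F [ 0.3 -0.7  0.5] [-1.02  0.75 -0.99 -1.07  1.    2.55] 7.325
```

```bash
python3 -m creep '[[[5,1,8],[0,0,0]],[[5,1,8],[0,0,0]],[[5,0,8],[0,0,0]],[[7,0,2],[0,0,0]],[[7,0,3],[0,0,0]],[[7,0,3],[0,0,0]],[[7,0,4],[0,0,0]],[[6,0,4],[0,0,0]],[[0,0,0],[0,0,0]]]' 0
python3 -c "
from h import *
tip('top');p=tip('scene');cv2.imwrite('pics/s4.png',cv2.resize(p['image'][100:340,90:410],(800,600)))"
```

```text
clock: 8.5
eef_pos: [0.5619, -0.2758, 0.0675]
tool_rot: [0.817, 0.035, 0.574, -0.022]
ft_force: [-2.1, 0.7, 0.6]
grip_width: 0.0004
grasp_force: 0.6
top 232 tool z end [-49. -47. -46. -44.] x [-4. 14.] y [-15.  12.] loc of end [-72.   0.  88.] eef [-30.5  -1.1  67.5] F [-2.1  0.7  0.6] [-0.9   0.66 -0.94 -1.03  0.89  2.67] 8.5
scene 44 tool z end [-64. -63. -62. -62.] x [ 5. 15.] y [-15.  12.] loc of end [-86.   2. 100.] eef [-30.8  -1.   67.2] F [-1.3 -0.3 -0. ] [-0.9   0.66 -0.94 -1.03  0.89  2.67] 8.55
```

View pics/s4.png

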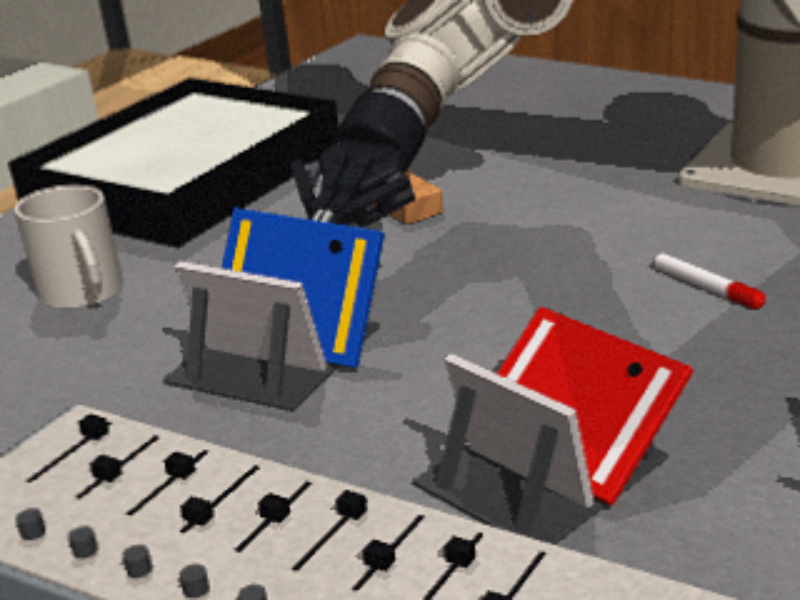

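The tablet is tipping straight, with its near edge up at (310,220) and the force only about 2 N. I continue along the arc.

```bash
python3 -m creep '[[[6,0,4.5],[0,0,0]],[[5.7,0,4.9],[0,0,0]],[[5.3,0,5.3],[0,0,0]],[[4.9,0,5.7],[0,0,0]],[[4.5,0,6],[0,0,0]],[[4.1,0,6.3],[0,0,0]],[[0,0,0],[0,0,0]]]' 0
python3 -c "
from h import *
tip('top');p=tip('scene');cv2.imwrite('pics/s5.png',cv2.resize(p['image'][100:340,90:410],(800,600)))"
```

```text
clock: 9.48
eef_pos: [0.603, -0.2723, 0.0849]
tool_rot: [0.817, 0.035, 0.575, -0.022]
ft_force: [-0.7, -0.5, 0.0]
grip_width: 0.0001
grasp_force: 0.1
top 451 tool z end [ 9. 11. 12. 14.] x [-11.  18.] y [-17.  16.] loc of end [28.  1. 94.] eef [10.8 -0.7 84.9] F [-0.7 -0.5  0. ] [-0.81  0.62 -0.88 -0.98  0.82  2.74] 9.475
scene 255 tool z end [17. 18. 18. 19.] x [-13.  18.] y [-17.  17.] loc of end [24.  2. 69.] eef [10.4 -0.7 84.7] F [-1.1 -0.   0.2] [-0.81  0.62 -0.88 -0.98  0.82  2.74] 9.525
```

View pics/s5.png

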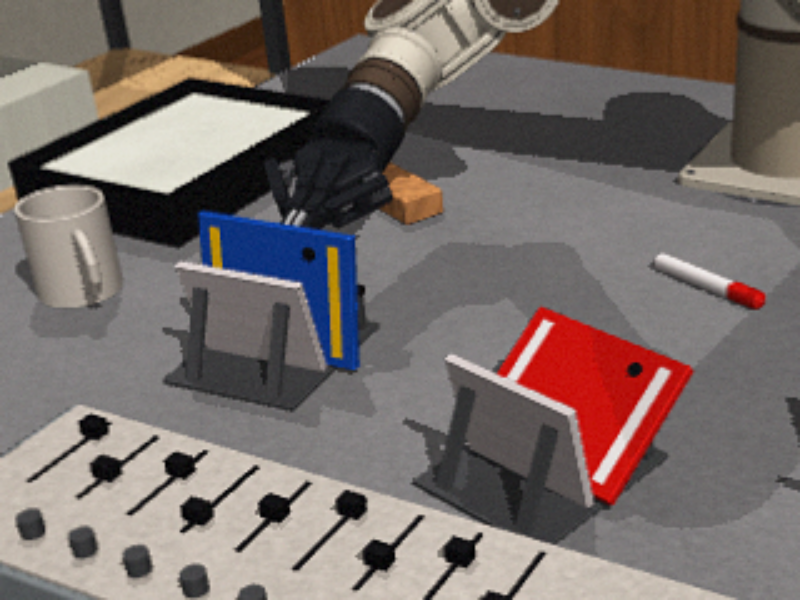

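The tablet is nearly upright at (280,290) and square to the stand. I keep going past vertical, more slowly.

```bash
python3 -m creep '[[[1.9,0,3.3],[0,0,0]],[[1.8,0,3.3],[0,0,0]],[[1.6,0,3.4],[0,0,0]],[[1.6,0,3.4],[0,0,0]],[[1.4,0,3.5],[0,0,0]],[[1.3,0,3.5],[0,0,0]],[[0,0,0],[0,0,0]],[[0,0,0],[0,0,0]]]' 0
cat >> h.py <<'E'
def fit(n,show=1):
    p=vision.camera(n); W=cloud(p); hsv=cv2.cvtColor(p["image"],cv2.COLOR_BGR2HSV)
    m=(cv2.inRange(hsv,(95,110,40),(130,255,255))>0)&(np.abs(W[...,0]-.57)<.1)&(np.abs(W[...,1]+.27)<.12)&(W[...,2]>.0)
    L=np.array([loc(q) for q in W[m]])
    print(n,len(L),"x",np.percentile(L[:,0],[2,50,98]).round(),"y",np.percentile(L[:,1],[1,99]).round(),"z",np.percentile(L[:,2],[2,98]).round())
    for _ in range(3):
        c=L.mean(0); nn=np.linalg.svd(L-c,full_matrices=False)[2][2]; d=np.abs((L-c)@nn); L=L[d<max(3,2*d.std())]
    print("normal",(nn*np.sign(nn[0])).round(3), "angle", np.degrees(np.arccos(np.clip(nn[2]*np.sign(nn[0]),-1,1))).round(1)); return p
E
python3 -c "
from h import *
s=bot.get_obs();print(loc(s['eef_pos']).round(1));fit('scene');fit('top')"
```

```text
clock: 10.58
eef_pos: [0.6246, -0.2705, 0.0864]
tool_rot: [0.818, 0.034, 0.574, -0.022]
ft_force: [0.1, 0.1, -0.2]
grip_width: 0.0001
grasp_force: 0.0
[32.4 -0.7 86.4]
scene 980 x [-4. 22. 28.] y [-73.  74.] z [ 10. 125.]
normal [ 0.979  0.003 -0.202] angle 101.7
top 655 x [-5. 19. 53.] y [-74.  74.] z [  3. 126.]
normal [ 0.966 -0.004 -0.258] angle 105.0
```

The tablet now leans at about 102° on the backrest and nothing touches it. I retreat straight back and check.

```bash
python3 -m creep '[[[0,0,-10],[0,0,0]],[[4,0,-20],[0,0,0]],[[6,0,-25],[0,0,0]],[[6,0,-25],[0,0,0]],[[6,0,-25],[0,0,0]],[[0,0,0],[0,0,0]],[[0,0,0],[0,0,0]]]' 0
python3 -c "
from h import *
p=fit('scene');cv2.imwrite('pics/s6.png',cv2.resize(p['image'][100:340,90:410],(800,600)))
s=bot.get_obs();print(loc(s['eef_pos']).round(1),s['ft_force'].round(1))"
```

```text
clock: 11.55
eef_pos: [0.5337, -0.2782, 0.143]
tool_rot: [0.818, 0.034, 0.574, -0.021]
ft_force: [0.5, -0.1, -0.9]
grip_width: -0.0001
grasp_force: 0.0
scene 976 x [-0. 22. 28.] y [-72.  75.] z [ 10. 125.]
normal [ 0.98   0.005 -0.201] angle 101.6
[-58.6  -0.9 142.7] [0.1 0.  0.4]
```

View pics/s6.png

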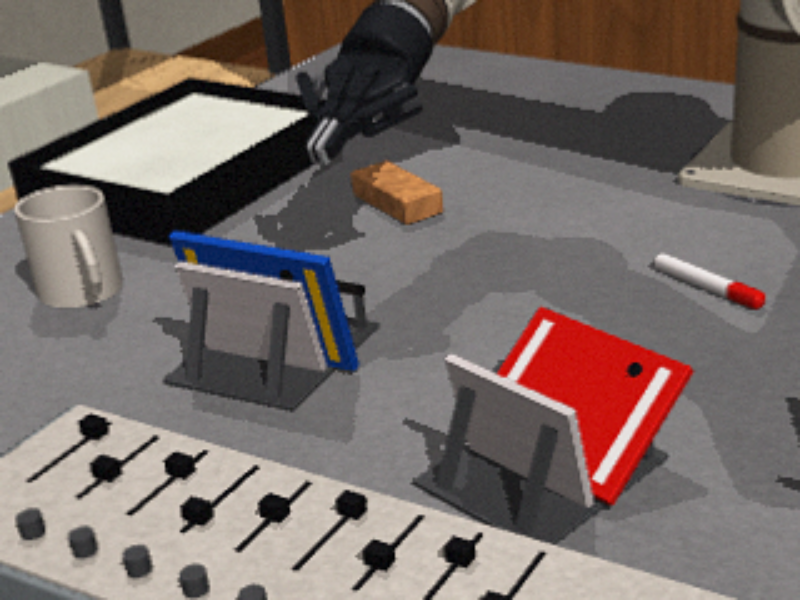

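The blue tablet leans flat on its backrest at (260,300), the red one is unchanged, and the gripper at (320,155) is clear.

```bash
python3 -c "
from h import *
print(workorder.job_done())"
```

```text
the job is handed in; nothing more can be done
None
```

The blue tablet stands leaning back on its own stand's backrest at about 102°, the gripper is clear of it, nothing went near the red and green tablets, and the job is handed in (no verdict came back).

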